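# Ready the sample loader drawer

## Task

Get the sample loader ready to run: pull its half-open drawer fully out, pull the white snug plastic guard straight up off the four posts in it and lay it down flat, lengthways, in the grey parts tray, then hang every tube carrier on the bench by its eye on a post of its own, flat down on the drawer floor, and push the drawer fully shut. Do not knock over the white bottle or the amber jar.

Things in the scene. Friction and masses are not known exactly. Their poses are not given: they have to be found in the camera images.
- loader: low blue sample-loader housing fixed on the bench, 280 x 290 x 116 mm (x, y, z); origin: centre of its underside; its open front faces its own -x (towards the robot). The drawer slides out of that front; the drawer tunnel is 100 mm high, its roof 16 mm thick
- drawer (a joint): how far the drawer is pulled out of the loader, m: 0 = fully shut (front panel against the housing), 0.20 = fully out; it slides along the loader's x axis with about 3 N of friction
- drawer_floor (a point): mid-width of the drawer (moves with it), on top of its floor, at the inner face of the front panel; axes as the loader's. The floor reaches 200 mm to +x and 125 mm to each side, 14 mm above the bench. Blue front panel: 12 mm thick (outer face at x = -12 mm), 286 mm wide, from 12 mm below to 76 mm above the floor, flat but for a 6 mm grey trim strip; side walls 25 mm high
- guard: white post guard: an inverted trough 34 x 220 x 30 mm (x, y, z) with a grip rib across its middle, 34 mm along x, 12 mm thick along y, from 30 to 62 mm above the origin. Origin: centre of its underside. It rests on the tips of the four posts, origin 15 mm above the drawer floor, its ends pinched by two sprung black pads: pulled straight up it comes off with 10 to 15 N
- tray: open grey parts tray fixed on the bench, outside 250 x 100 x 30 mm (x, y, z), walls and floor 4 to 5 mm thick; origin: centre of its underside; the place for the guard
- rack: white tube rack fixed on the bench, 230 x 75 mm, 62 mm high with its tube caps; origin: centre of its underside; not used
- bottle_a: white bottle standing on the bench, 60 mm across, 100 mm tall; origin: centre of its underside; a bystander
- bottle_b: amber jar standing on the bench, 68 mm across, 95 mm tall; origin: centre of its underside; a bystander
- post0 (a point): foot of post 0, on the drawer floor (moves with the drawer): an upright steel post, 14 mm across, 40 mm tall with a coned tip; the four stand in a row across the drawer, 52 mm apart, 140 mm behind the front panel and, with the drawer fully out, 60 mm before the housing
- post1 (a point): foot of post 1, on the drawer floor (moves with the drawer): an upright steel post, 14 mm across, 40 mm tall with a coned tip; the four stand in a row across the drawer, 52 mm apart, 140 mm behind the front panel and, with the drawer fully out, 60 mm before the housing
- post2 (a point): foot of post 2, on the drawer floor (moves with the drawer): an upright steel post, 14 mm across, 40 mm tall with a coned tip; the four stand in a row across the drawer, 52 mm apart, 140 mm behind the front panel and, with the drawer fully out, 60 mm before the housing
- post3 (a point): foot of post 3, on the drawer floor (moves with the drawer): an upright steel post, 14 mm across, 40 mm tall with a coned tip; the four stand in a row across the drawer, 52 mm apart, 140 mm behind the front panel and, with the drawer fully out, 60 mm before the housing
- carrier0: white tube carrier, lying flat: a plate 130 x 40 x 8 mm (x, y, z) with a 24 mm round eye (hole) centred at x = +45 mm, a grip fin at x = -15 mm (26 mm along x, 12 mm thick along y, its top 61 mm above the underside) and two capped tubes, 16 mm across and 54 mm high, at x = -50 and +20 mm; origin: centre of the plate's underside; 60 to 130 g. None if absent
- eye0 (a point): centre of the eye of carrier 0, at the underside of its plate
- carrier1: white tube carrier, lying flat: a plate 130 x 40 x 8 mm (x, y, z) with a 24 mm round eye (hole) centred at x = +45 mm, a grip fin at x = -15 mm (26 mm along x, 12 mm thick along y, its top 61 mm above the underside) and two capped tubes, 16 mm across and 54 mm high, at x = -50 and +20 mm; origin: centre of the plate's underside; 60 to 130 g. None if absent
- eye1 (a point): centre of the eye of carrier 1, at the underside of its plate
- carrier2: white tube carrier, lying flat: a plate 130 x 40 x 8 mm (x, y, z) with a 24 mm round eye (hole) centred at x = +45 mm, a grip fin at x = -15 mm (26 mm along x, 12 mm thick along y, its top 61 mm above the underside) and two capped tubes, 16 mm across and 54 mm high, at x = -50 and +20 mm; origin: centre of the plate's underside; 60 to 130 g. None if absent
- eye2 (a point): centre of the eye of carrier 2, at the underside of its plate
- carrier3: white tube carrier, lying flat: a plate 130 x 40 x 8 mm (x, y, z) with a 24 mm round eye (hole) centred at x = +45 mm, a grip fin at x = -15 mm (26 mm along x, 12 mm thick along y, its top 61 mm above the underside) and two capped tubes, 16 mm across and 54 mm high, at x = -50 and +20 mm; origin: centre of the plate's underside; 60 to 130 g. None if absent
- eye3 (a point): centre of the eye of carrier 3, at the underside of its plate
Not all that is in view belongs to the job. What is shaped like the carrier3 but black or blue is not meant.

How it is judged:
On the way, in this order (a step that is already met when the one before it is completed fails the run):
1. the drawer has been pulled fully out (to within 20 mm) (value of joint drawer above 0.18 m), for 0.1 s.
2. the guard has been pulled up off the posts (z of guard in the frame of drawer_floor above 0.05 m), for 0.1 s.
3. every carrier is hung by its eye on a post, flat on the drawer floor, while the drawer is still out (((horizontal distance between eye0 and post0 below 0.009 m and z of eye0 in the frame of drawer_floor below 0.006 m and angle between carrier0's own z axis and vertical below 0.15 rad) or (horizontal distance between eye0 and post1 below 0.009 m and z of eye0 in the frame of drawer_floor below 0.006 m and angle between carrier0's own z axis and vertical below 0.15 rad) or (horizontal distance between eye0 and post2 below 0.009 m and z of eye0 in the frame of drawer_floor below 0.006 m and angle between carrier0's own z axis and vertical below 0.15 rad) or (horizontal distance between eye0 and post3 below 0.009 m and z of eye0 in the frame of drawer_floor below 0.006 m and angle between carrier0's own z axis and vertical below 0.15 rad)) and ((horizontal distance between eye1 and post0 below 0.009 m and z of eye1 in the frame of drawer_floor below 0.006 m and angle between carrier1's own z axis and vertical below 0.15 rad) or (horizontal distance between eye1 and post1 below 0.009 m and z of eye1 in the frame of drawer_floor below 0.006 m and angle between carrier1's own z axis and vertical below 0.15 rad) or (horizontal distance between eye1 and post2 below 0.009 m and z of eye1 in the frame of drawer_floor below 0.006 m and angle between carrier1's own z axis and vertical below 0.15 rad) or (horizontal distance between eye1 and post3 below 0.009 m and z of eye1 in the frame of drawer_floor below 0.006 m and angle between carrier1's own z axis and vertical below 0.15 rad)) and ((horizontal distance between eye2 and post0 below 0.009 m and z of eye2 in the frame of drawer_floor below 0.006 m and angle between carrier2's own z axis and vertical below 0.15 rad) or (horizontal distance between eye2 and post1 below 0.009 m and z of eye2 in the frame of drawer_floor below 0.006 m and angle between carrier2's own z axis and vertical below 0.15 rad) or (horizontal distance between eye2 and post2 below 0.009 m and z of eye2 in the frame of drawer_floor below 0.006 m and angle between carrier2's own z axis and vertical below 0.15 rad) or (horizontal distance between eye2 and post3 below 0.009 m and z of eye2 in the frame of drawer_floor below 0.006 m and angle between carrier2's own z axis and vertical below 0.15 rad)) and ((horizontal distance between eye3 and post0 below 0.009 m and z of eye3 in the frame of drawer_floor below 0.006 m and angle between carrier3's own z axis and vertical below 0.15 rad) or (horizontal distance between eye3 and post1 below 0.009 m and z of eye3 in the frame of drawer_floor below 0.006 m and angle between carrier3's own z axis and vertical below 0.15 rad) or (horizontal distance between eye3 and post2 below 0.009 m and z of eye3 in the frame of drawer_floor below 0.006 m and angle between carrier3's own z axis and vertical below 0.15 rad) or (horizontal distance between eye3 and post3 below 0.009 m and z of eye3 in the frame of drawer_floor below 0.006 m and angle between carrier3's own z axis and vertical below 0.15 rad)) and value of joint drawer above 0.12 m), for 0.2 s.
At the end, for the whole second after the job is handed in: The guard lies level and lengthways in the tray, at rest, origin within 30 mm of its middle along its length and under 27 mm up; each carrier present has its eye around a post (centres within 9 mm), plate flat and within 6 mm of the drawer floor; the drawer is shut to within 6 mm (((horizontal distance between eye0 and post0 below 0.009 m and z of eye0 in the frame of drawer_floor below 0.006 m and angle between carrier0's own z axis and vertical below 0.15 rad) or (horizontal distance between eye0 and post1 below 0.009 m and z of eye0 in the frame of drawer_floor below 0.006 m and angle between carrier0's own z axis and vertical below 0.15 rad) or (horizontal distance between eye0 and post2 below 0.009 m and z of eye0 in the frame of drawer_floor below 0.006 m and angle between carrier0's own z axis and vertical below 0.15 rad) or (horizontal distance between eye0 and post3 below 0.009 m and z of eye0 in the frame of drawer_floor below 0.006 m and angle between carrier0's own z axis and vertical below 0.15 rad)) and ((horizontal distance between eye1 and post0 below 0.009 m and z of eye1 in the frame of drawer_floor below 0.006 m and angle between carrier1's own z axis and vertical below 0.15 rad) or (horizontal distance between eye1 and post1 below 0.009 m and z of eye1 in the frame of drawer_floor below 0.006 m and angle between carrier1's own z axis and vertical below 0.15 rad) or (horizontal distance between eye1 and post2 below 0.009 m and z of eye1 in the frame of drawer_floor below 0.006 m and angle between carrier1's own z axis and vertical below 0.15 rad) or (horizontal distance between eye1 and post3 below 0.009 m and z of eye1 in the frame of drawer_floor below 0.006 m and angle between carrier1's own z axis and vertical below 0.15 rad)) and ((horizontal distance between eye2 and post0 below 0.009 m and z of eye2 in the frame of drawer_floor below 0.006 m and angle between carrier2's own z axis and vertical below 0.15 rad) or (horizontal distance between eye2 and post1 below 0.009 m and z of eye2 in the frame of drawer_floor below 0.006 m and angle between carrier2's own z axis and vertical below 0.15 rad) or (horizontal distance between eye2 and post2 below 0.009 m and z of eye2 in the frame of drawer_floor below 0.006 m and angle between carrier2's own z axis and vertical below 0.15 rad) or (horizontal distance between eye2 and post3 below 0.009 m and z of eye2 in the frame of drawer_floor below 0.006 m and angle between carrier2's own z axis and vertical below 0.15 rad)) and ((horizontal distance between eye3 and post0 below 0.009 m and z of eye3 in the frame of drawer_floor below 0.006 m and angle between carrier3's own z axis and vertical below 0.15 rad) or (horizontal distance between eye3 and post1 below 0.009 m and z of eye3 in the frame of drawer_floor below 0.006 m and angle between carrier3's own z axis and vertical below 0.15 rad) or (horizontal distance between eye3 and post2 below 0.009 m and z of eye3 in the frame of drawer_floor below 0.006 m and angle between carrier3's own z axis and vertical below 0.15 rad) or (horizontal distance between eye3 and post3 below 0.009 m and z of eye3 in the frame of drawer_floor below 0.006 m and angle between carrier3's own z axis and vertical below 0.15 rad)) and x of guard in the frame of tray between -0.03 and 0.03 m and y of guard in the frame of tray between -0.045 and 0.045 m and z of guard in the frame of tray below 0.027 m and angle between guard's own y axis and vertical between 1.48 and 1.66 rad and linear speed of guard below 0.03 m/s and value of joint drawer below 0.006 m and velocity of joint drawer below 0.02 m/s); the robot touches nothing.
It fails at once if the white bottle or the amber jar is knocked over (angle between any of bottle_a, bottle_b's own z axis and vertical above 0.7 rad).
Of carrier0, carrier1, carrier2, carrier3 only 3 to 4 are there at a start; the rules pass over those that are not, and their reading is None.
At some moment in a run one of carrier0, carrier1, carrier2, carrier3 may be knocked a few centimetres aside while the robot is not near it.
It also fails if it takes over 205 s, if anything falls off the work surface, if the arm or the gripper's body presses on something with over 40 N, if the wrist force passes 120 N, or if a joint passes its speed limit or range.

## Robot

A 6-joint arm with a two-finger parallel gripper is mounted at the origin on the work surface. World frame = base frame: x ahead of the robot, y to its left, z up, the work surface at z = 0. Lengths are in m, angles in rad, forces in N, time in s.
With the tool pointing down it reaches from about 0.35 to 0.975 m from the base axis. Payload 7.1 kg.
Tool frame: the origin (TCP) lies midway between the tips of the shut fingers; the grasp point (between the pads) lies 19 mm behind it; z points along the fingers, y is the line along which they close (so a half turn about z gives the same grasp; the last joint's range is limited). The gripper opens to 88 mm and grips with 3 to 60 N. Pads are 20 mm wide; open, the fingers measure 115 mm over their backs; the gripper's body (75 mm by 178 mm) begins 61 mm behind the grasp point.
Start: joints at [1.306, 0.423, 1.63, -0, 1.089, -0.019], TCP at [0.152, 0.606, 0.223] pointing down, gripper open.
Joint ranges: [-3, 3], [-0.9, 2.11], [0.09, 2.58], [-1.31, 4.45], [0.11, 2.69], [-2.54, 2.54]. Speed limits (rad/s): [2.39, 2.39, 3.01, 3.14, 3.14, 3.14].

## Interface

Orientations are given as a unit quaternion [w, x, y, z].
In Python, from station import move_pose, movel, movej, command_gripper, wait, inverse_kinematics, read_camera, camera_info, MotionError, job_done, get_time, get_joint_pos, get_qvel, get_effort, get_tcp_pos, get_ee_rot, get_ft_force, get_ft_torque, get_grip_width, get_finger_force gives the robot as it stands. Calls block until the motion is done:
- move_pose(position, orientation): joint-space move of the TCP to a pose.
- movel(position, frame=None, v=0.15, until_force=None): straight line of the TCP; frame=None keeps the orientation; v is the mean speed in m/s. With until_force (N) it stops when the force on the tool has changed by that much, and returns True; else False.
- movej(angles): joint-space move.
- command_gripper(opening): opening from 0.0 (shut) to 1.0 (fully open); the grip force is fixed at half the most; returns when the fingers have stopped.
- wait(seconds).
- inverse_kinematics(position, orientation): joint angles nearest the present ones, or None.
- read_camera(name): name is "scene" or "side" or "wrist"; returns the picture (400x640x3 uint8, red, green, blue); there is no depth.
- camera_info(name): a dict with "intrinsics" (3x3 intrinsics, pixels), "T" (4x4, takes a point from camera to world coordinates); the wrist camera has in their place "tool_from_camera" (4x4, takes a point from camera to tool coordinates, whose origin is the TCP and whose axes are the flange's). Camera axes: x right, y up, looking along -z (the intrinsics and any distortion apply to the point x, -y, -z); pixel columns grow to the right and rows downward; lengths in m; the calibration is good to about 2 mm. The wrist camera is an equidistant fisheye: a pixel r from the principal point sees the ray r / f radians off the axis. A picture is of the moment at which its call begins: read the wrist's pose just before it. camera_info takes no time and is no camera call.
A pose or a line that the arm cannot do raises MotionError and nothing moves.
- job_done(): hands the job in; it is judged then, once.
Readings, each from a call of its own:
- get_time(): time.
- get_joint_pos(): joint angles.
- get_qvel(): joint speeds.
- get_effort(): joint torques, N m.
- get_tcp_pos(): TCP position.
- get_ee_rot(): TCP orientation.
- get_ft_force(): force on the tool from outside, world axes, zero at the start.
- get_ft_torque(): the same for the moment, N m.
- get_grip_width(): opening from 0.0 (shut) to 1.0 (fully open).
- get_finger_force(): force on a finger pad.
Only numpy, scipy, OpenCV 4.12 (cv2) and the standard library are available. Lean on these libraries where they do the work, as an engineer would, in place of code of your own. Each camera call takes 0.05 s, during which the arm holds its last target. There are 200 camera calls.

## Working session

There is one attempt and no reset: what is moved stays moved. The work goes in short steps, each a Python script; the robot and the scene stay as the last script left them, time stands still between calls to the robot, and variables do not carry over. Pictures are saved under pics/ and viewed, at most 14 in all, crops included, and the job is handed in when it is done.

```bash
mkdir -p pics; ls; python3 - <<'E'
from station import *
import cv2,numpy as np
np.set_printoptions(precision=4,suppress=True)
print(get_time(),get_tcp_pos(),get_ee_rot())
for n in("scene","side","wrist"):
    im=read_camera(n); cv2.imwrite(f"pics/{n}0.png",im[:,:,::-1]); i=camera_info(n); print(n,i)
a=[cv2.imread(f"pics/{n}0.png") for n in("scene","side")]
E
```

```text
pics
0.0 [0.1519 0.6057 0.2219] [-0.0001  0.1226  0.9925 -0.0008]
scene {'intrinsics': array([[391.4998,   0.    , 318.9045],
       [  0.    , 391.4998, 198.3499],
       [  0.    ,   0.    ,   1.    ]]), 'T': array([[ 0.6678, -0.4939,  0.5569,  1.2674],
       [ 0.7441,  0.4241, -0.5162, -0.6477],
       [ 0.0187,  0.7591,  0.6507,  0.9362],
       [ 0.    ,  0.    ,  0.    ,  1.    ]])}
side {'intrinsics': array([[407.1164,   0.    , 326.0995],
       [  0.    , 407.1164, 193.5686],
       [  0.    ,   0.    ,   1.    ]]), 'T': array([[ 0.7333,  0.4678, -0.4933, -0.1178],
       [-0.6796,  0.5254, -0.5119, -0.617 ],
       [ 0.0197,  0.7107,  0.7032,  0.9847],
       [ 0.    ,  0.    ,  0.    ,  1.    ]])}
wrist {'intrinsics': array([[309.7069,   0.    , 318.3444],
       [  0.    , 309.7069, 201.0435],
       [  0.    ,   0.    ,   1.    ]]), 'tool_from_camera': array([[ 0.0006,  0.9539,  0.3001,  0.0834],
       [ 1.    , -0.0007,  0.0003, -0.0013],
       [ 0.0005,  0.3001, -0.9539, -0.1616],
       [ 0.    ,  0.    ,  0.    ,  1.    ]])}
```

View pics/scene0.png

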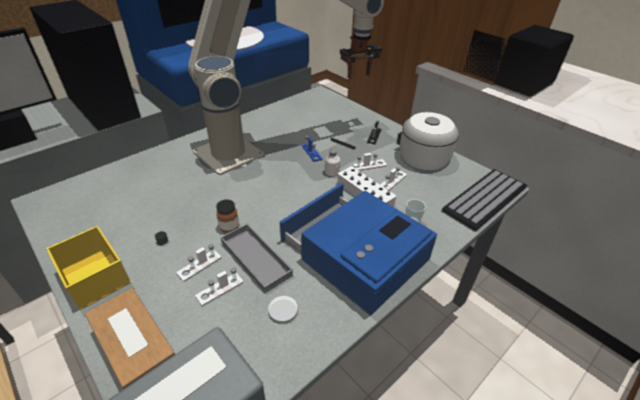

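View pics/side0.png

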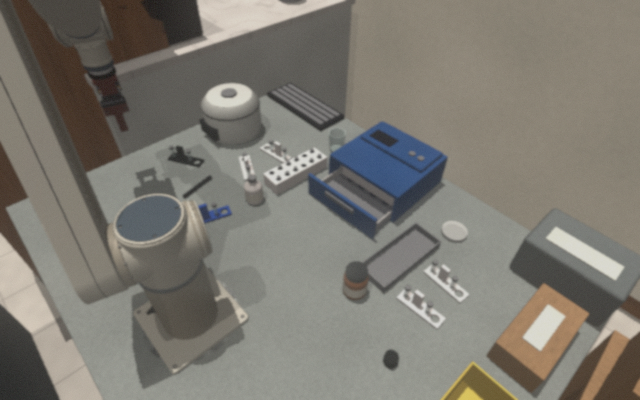

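Scene: two white carriers by the tray at (198,263) and (219,287), and two by the rack at (368,162) and (393,180). The decoys are blue (312,148) and black (374,132). The bottle is at (332,163), the jar at (227,215), the tray at (257,258) and the loader at (368,245). Next, zoomed crops.

```bash
cat > h.py <<'E'
from station import *
import cv2,numpy as np
from scipy.spatial.transform import Rotation as R
np.set_printoptions(precision=4,suppress=True)
def rot():
    w,x,y,z=get_ee_rot(); return R.from_quat([x,y,z,w]).as_matrix()
def pose():
    T=np.eye(4); T[:3,:3]=rot(); T[:3,3]=get_tcp_pos(); return T
def ray(n,px,T=None):
    i=camera_info(n);K=i["intrinsics"];px=np.asarray(px,float)
    d=(px-[K[0,2],K[1,2]])/K[0,0]
    if n=="wrist":
        T=T@i["tool_from_camera"]; r=np.linalg.norm(d)+1e-12
        v=np.array([d[0]/r*np.sin(r),-d[1]/r*np.sin(r),-np.cos(r)])
    else:
        T=i["T"]; v=np.array([d[0],-d[1],-1])
    return T[:3,3],T[:3,:3]@v
def onz(n,px,z,T=None):
    o,v=ray(n,px,T); return o+v*(z-o[2])/v[2]
def proj(n,p,T=None):
    i=camera_info(n);K=i["intrinsics"]
    T=T@i["tool_from_camera"] if n=="wrist" else i["T"]
    c=np.linalg.inv(T)@np.append(p,1); v=np.array([c[0],-c[1],-c[2]])
    if n=="wrist":
        s=np.hypot(v[0],v[1]); r=np.arctan2(s,v[2]); d=v[:2]/(s+1e-12)*r
    else: d=v[:2]/v[2]
    return d*K[0,0]+[K[0,2],K[1,2]]
def down(yaw):
    # tool z down, tool y axis (closing) at angle yaw from world x
    c,s=np.cos(yaw),np.sin(yaw)
    y=np.array([c,s,0]);z=np.array([0,0,-1.]);x=np.cross(y,z)
    q=R.from_matrix(np.c_[x,y,z]).as_quat(); return [q[3],q[0],q[1],q[2]]
E
python3 - <<'E'
from h import *
a=cv2.imread("pics/scene0.png")[115:325,170:450]
b=cv2.imread("pics/side0.png")[115:325,220:500]
cv2.imwrite("pics/c1.png",cv2.resize(a,(784,588),interpolation=cv2.INTER_CUBIC))
cv2.imwrite("pics/c2.png",cv2.resize(b,(784,588),interpolation=cv2.INTER_CUBIC))
print(rot())
E
```

```text
[[-0.97    0.2433 -0.0003]
 [ 0.2433  0.9699 -0.0012]
 [ 0.     -0.0012 -1.    ]]
```

View pics/c1.png

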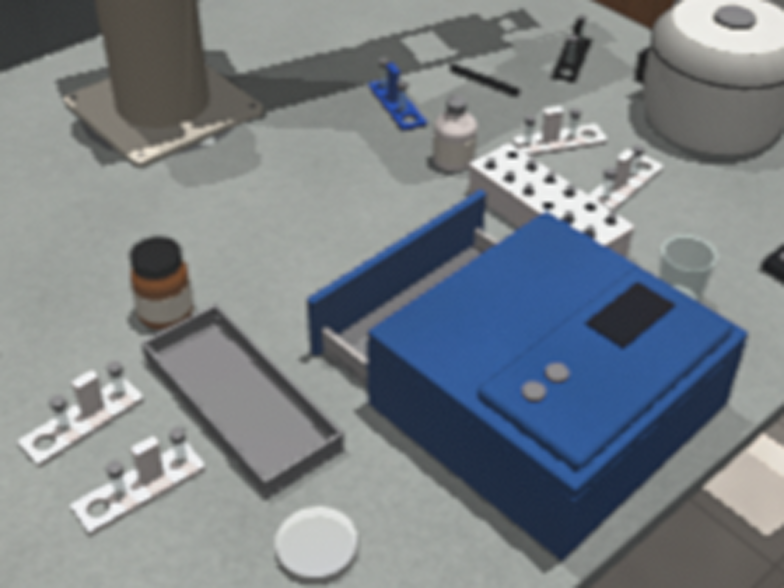

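View pics/c2.png

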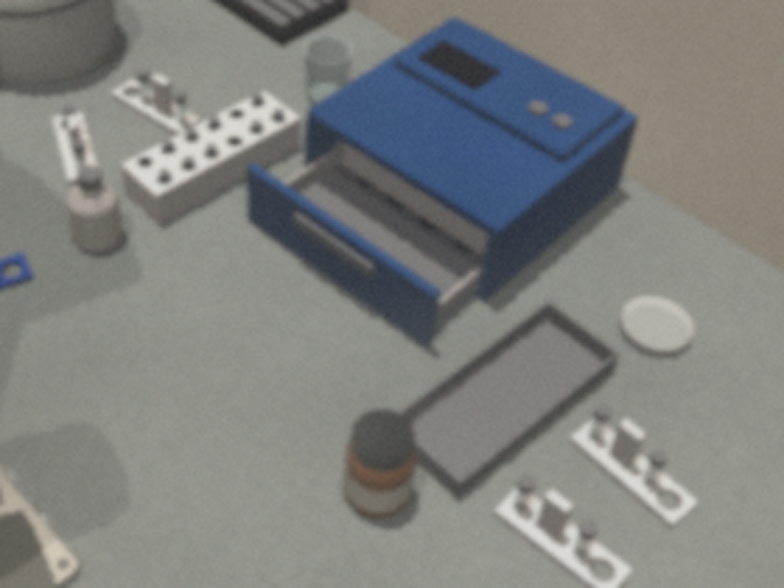

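```bash
python3 - <<'E'
from h import *
S=lambda u,v:np.array([170+(u+.5)/2.8-.5,115+(v+.5)/2.8-.5])
D=lambda u,v:np.array([220+(u+.5)/2.8-.5,115+(v+.5)/2.8-.5])
def P(name,z,s=(),d=()):
    print(name,[onz("scene",S(*p),z)[:2] for p in s],[onz("side",D(*p),z)[:2] for p in d])
P("loader",.116,[(370,335),(546,215),(745,335),(575,465)],[(312,118),(455,20),(637,120),(492,230)])
P("panel",.090,[(309,300),(484,193)],[(250,167),(440,292)])
P("tray",.030,[(145,348),(215,310),(343,440),(265,490)],[(410,410),(548,307),(615,360),(460,490)])
P("A",.008,[(20,437),(42,462),(143,400),(45,440)],[(497,508),(632,565),(607,568)])
P("B",.008,[(72,503),(93,530),(205,467),(97,507)],[(573,437),(675,522),(696,497),(672,497)])
P("C",.008,[(590,133)],[(55,117),(87,115)])
P("D",.008,[(645,170)],[(115,92),(148,75)])
P("rack",.05,[(470,165),(513,142),(632,228)],[(123,163),(265,93),(300,120),(157,190)])
P("bott",.1,[(457,103)],[(92,178)]); P("jar",.095,[(155,252)],[(383,430)])
P("finA",.061,[(88,382)],[(556,500)]);P("finB",.061,[(146,448)],[(629,432)])
P("finC",.061,[(553,115)],[(76,123)]);P("finD",.061,[(626,158)],[(163,88)])
E
```

```text
loader [array([ 0.6526, -0.1419]), array([0.6379, 0.1408]), array([0.9092, 0.1546]), array([ 0.9047, -0.1059])] [array([0.6227, 0.1323]), array([0.9042, 0.1545]), array([ 0.9129, -0.1291]), array([ 0.6386, -0.1343])]
panel [array([ 0.5479, -0.1423]), array([0.5382, 0.1387])] [array([0.5288, 0.1375]), array([ 0.5492, -0.1433])]
tray [array([ 0.4381, -0.2934]), array([ 0.4385, -0.1998]), array([ 0.6859, -0.2076]), array([ 0.6838, -0.3056])] [array([ 0.4506, -0.1998]), array([ 0.6672, -0.207 ]), array([ 0.6613, -0.302 ]), array([ 0.4178, -0.2967])]
A [array([ 0.4439, -0.4526]), array([ 0.4891, -0.4506]), array([ 0.4845, -0.3277]), array([ 0.4648, -0.4346])] [array([ 0.4418, -0.327 ]), array([ 0.4894, -0.4519]), array([ 0.4694, -0.4379])]
B [array([ 0.5553, -0.4522]), array([ 0.5974, -0.4523]), array([ 0.6053, -0.3271]), array([ 0.576 , -0.4358])] [array([ 0.5639, -0.3259]), array([ 0.5583, -0.4532]), array([ 0.5975, -0.4513]), array([ 0.5798, -0.4353])]
C [array([0.4678, 0.4325])] [array([0.4592, 0.454 ]), array([0.4934, 0.4293])]
D [array([0.5779, 0.4237])] [array([0.5507, 0.4446]), array([0.6077, 0.4451])]
rack [array([0.4483, 0.204 ]), array([0.4489, 0.2859]), array([0.6756, 0.2679])] [array([0.4464, 0.2797]), array([0.6679, 0.2675]), array([0.6647, 0.1965]), array([0.4477, 0.214 ])]
bott [array([0.3818, 0.24  ])] [array([0.3745, 0.2345])]
jar [array([ 0.3739, -0.2306])] [array([ 0.3763, -0.2269])]
finA [array([ 0.47  , -0.3764])] [array([ 0.4587, -0.3742])]
finB [array([ 0.5852, -0.3764])] [array([ 0.5725, -0.3749])]
finC [array([0.4503, 0.3641])] [array([0.4408, 0.3687])]
finD [array([0.5835, 0.364 ])] [array([0.566 , 0.3526])]
```

```bash
python3 - <<'E'
from h import *
th=0.05
for n,p,t in [("A",[.468,-.376,.03],-np.pi),("B",[.578,-.376,.03],-np.pi),("C",[.447,.366,.03],0),("D",[.575,.36,.03],0),("pl",[.52,0.08,.04],-np.pi/2+th),("pl2",[.52,-.08,.04],-np.pi/2+th),("tray",[.555,-.252,.05],0)]:
    q=inverse_kinematics(p,down(t)); print(n,q)
move_pose([.541,-.002,.25],down(th))
T=pose(); im=read_camera("wrist"); cv2.imwrite("pics/w1.png",im[:,:,::-1]); np.save("pics/w1.npy",T)
print(get_time(),T,get_ft_force())
E
```

```text
A [-0.6966  0.6566  1.7769 -0.      0.708   2.4449]
B None
C [ 0.6655  0.6345  1.829  -0.      0.678   0.6655]
D [ 0.5418  0.7382  1.5893 -0.      0.814   0.5418]
pl [ 0.13    0.5679  1.9436 -0.      0.6301  1.6508]
pl2 [-0.1753  0.5679  1.9436 -0.      0.6301  1.3455]
tray [-0.4457  0.6343  1.7526 -0.      0.7547 -0.4457]
2.7583 [[-0.0511  0.9987 -0.      0.541 ]
 [ 0.9987  0.0511  0.0001 -0.0013]
 [ 0.0001 -0.     -1.      0.2499]
 [ 0.      0.      0.      1.    ]] [ 0.4202 -0.2373 -0.2712]
```

View pics/w1.png

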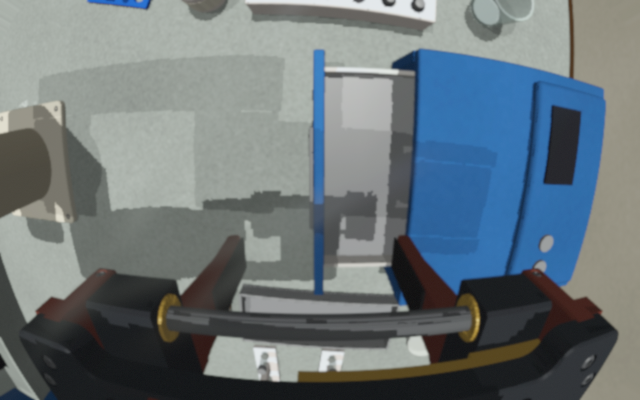

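The drawer panel is the vertical blue strip at u≈314–325, v 50–293. It is centred on the TCP and the yaw of 0.05 fits. Grip the panel and pull.

```bash
python3 - <<'E'
from h import *
th=0.05; ax=np.array([np.cos(th),np.sin(th),0])
T=np.load("pics/w1.npy")
print([onz("wrist",p,.09,T) for p in((319.5,60),(319.5,200),(319.5,288))])
p0=np.array(get_tcp_pos())
movel([p0[0],p0[1],.066],v=.2,until_force=10); command_gripper(0.0)
print(get_tcp_pos(),get_grip_width(),get_finger_force())
p=np.array(get_tcp_pos()); r=movel(p-ax*.085,v=.15,until_force=25)
r=movel(p-ax*.125,v=.06,until_force=15)
print(r,get_tcp_pos(),get_ft_force(),get_time())
command_gripper(.6); p=np.array(get_tcp_pos()); movel([p[0],p[1],.2],v=.25)
g=np.array([.445,-.006,0])+ax*.14
move_pose([g[0],g[1],.24],down(-np.pi/2+th))
T=pose(); im=read_camera("wrist"); cv2.imwrite("pics/w2.png",im[:,:,::-1]); np.save("pics/w2.npy",T)
print(get_time(),T)
E
```

```text
[array([0.5345, 0.1289, 0.09  ]), array([ 0.5423, -0.0197,  0.09  ]), array([ 0.5483, -0.133 ,  0.09  ])]
[ 0.5411 -0.0013  0.066 ] 0.1359404398775076 29.999887347221375
True [ 0.4316 -0.0069  0.0661] [ 1.9724 -0.0686  0.0966] 6.1917
9.1333 [[ 0.9987  0.0509 -0.0021  0.5841]
 [ 0.0509 -0.9987  0.      0.001 ]
 [-0.0021 -0.0001 -1.      0.2388]
 [ 0.      0.      0.      1.    ]]
```

View pics/w2.png

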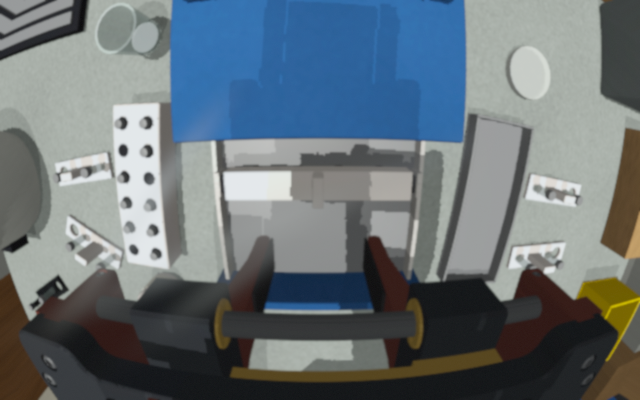

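The drawer is out. The guard is the white band u 224–414, v 172–200, with its rib at (317,190). All four carriers, the tray and the rack are visible.

```bash
python3 - <<'E'
from h import *
T=np.load("pics/w2.npy"); w=lambda u,v,z:onz("wrist",(u,v),z,T)[:2]
print("housing",w(200,140,.116),w(318,139,.116),w(440,140,.116))
print("guard far corners",w(222,172,.059),w(414,171,.059),"near",w(225,200,.059),w(414,200,.059))
print("rib",w(313,190,.091),w(322,190,.091),w(317,172,.091),w(317,207,.091))
print("walls",w(214,170,.039),w(425,170,.039),w(222,270,.039))
print("tray",w(472,113,.03),w(531,126,.03),w(495,280,.03),w(441,277,.03))
cv2.imwrite("pics/c3.png",cv2.resize(np.hstack([cv2.imread("pics/w2.png")[140:290,45:185],cv2.imread("pics/w2.png")[140:290,480:620]]),None,fx=2.8,fy=2.8,interpolation=cv2.INTER_CUBIC))
E
```

```text
housing [0.632  0.1163] [0.6359 0.0027] [ 0.6441 -0.1149]
guard far corners [0.5877 0.1121] [ 0.6004 -0.1107] near [0.5536 0.1096] [ 0.5652 -0.1156]
rib [0.58  0.005] [ 0.5805 -0.0043] [0.5993 0.0018] [ 0.5616 -0.    ]
walls [0.5852 0.129 ] [ 0.5988 -0.1318] [0.444  0.1269]
tray [ 0.6772 -0.1926] [ 0.6746 -0.2945] [ 0.4308 -0.2912] [ 0.4402 -0.1895]
```

View pics/c3.png

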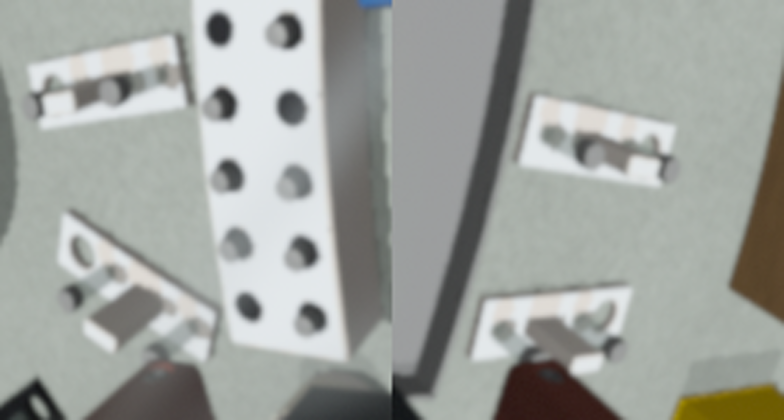

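```bash
python3 - <<'E'
from h import *
th=0.052; P=np.array([.5775,-.0005])
movel([P[0],P[1],.15],frame=down(-np.pi/2+th),v=.2)
movel([P[0],P[1],.063],v=.1,until_force=8)
command_gripper(0); print(get_tcp_pos(),get_grip_width(),get_finger_force())
movel([P[0],P[1],.12],v=.08); print(get_ft_force(),get_grip_width())
movel([P[0],P[1],.2],v=.25); print(get_grip_width())
move_pose([.5555,-.248,.15],down(-.015))
movel([.5555,-.248,.05],v=.15,until_force=10)
print(movel([.5555,-.248,.035],v=.04,until_force=5),get_tcp_pos())
command_gripper(1.0); movel([.5555,-.248,.2],v=.25)
move_pose([.525,-.29,.25],down(-np.pi+.25))
T=pose(); im=read_camera("wrist"); cv2.imwrite("pics/w3.png",im[:,:,::-1]); np.save("pics/w3.npy",T)
print(get_time(),T,proj("wrist",[.465,-.436,.008],T),proj("wrist",[.578,-.436,.008],T))
E
```

```text
[ 0.5775 -0.0002  0.0631] 0.13614073210095018 30.000150203704834
[ 0.2332  0.0305 -1.0093] 0.13848712905942126
0.1383611182806594
True [ 0.5563 -0.2484  0.0375]
20.1167 [[ 0.2479 -0.9688 -0.0005  0.5249]
 [-0.9688 -0.2479  0.0003 -0.2899]
 [-0.0004  0.0004 -1.      0.2497]
 [ 0.      0.      0.      1.    ]] [390.0191  75.9434] [305.2973  52.6537]
```

View pics/w3.png

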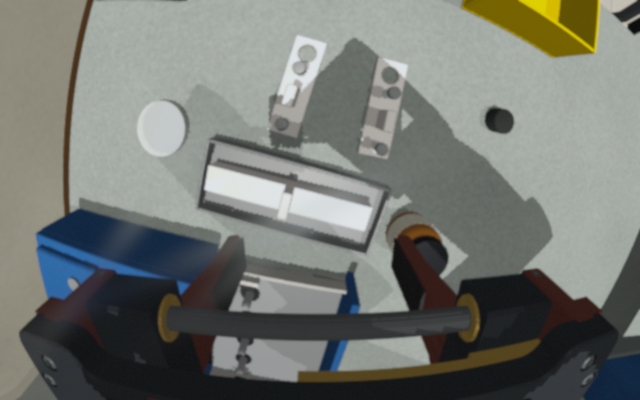

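The guard lies in the tray. Carrier B has its eye at (306,50) and carrier A at (390,76), both matching the predictions. Zooming in to pick edges.

```bash
python3 - <<'E'
from h import *
cv2.imwrite("pics/c4.png",cv2.resize(cv2.imread("pics/w3.png")[30:164,260:420],None,fx=4.4,fy=4.4,interpolation=cv2.INTER_CUBIC))
E
```

```text
(no output)
```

View pics/c4.png

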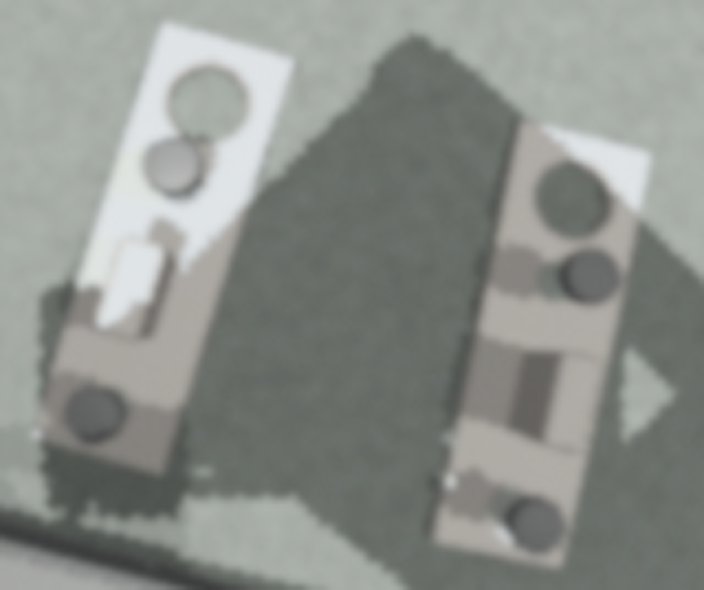

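```bash
python3 - <<'E'
from h import *
T=np.load("pics/w3.npy"); w=lambda u,v,z=.008:onz("wrist",(260+(u+.5)/4.4-.5,30+(v+.5)/4.4-.5),z,T)[:2]
for n,c,e in [("B",[(163,22),(295,60),(165,473),(42,430)],(208,103)),("A",[(520,120),(652,155),(565,570),(433,543)],(573,200))]:
    c=np.array([w(*p) for p in c]); e=np.array(w(*e)); m=c.mean(0)
    d=(c[0]+c[1]-c[2]-c[3])/2; L=np.linalg.norm(d); d/=L
    print(n,"centre",m,"yaw",np.arctan2(d[1],d[0]),"L",L,"W",np.linalg.norm(c[0]-c[1]),"eye",e,(e-m)@d, (e-m)@[-d[1],d[0]])
print(T[:3,3])
for p,t in [([.578,-.376,.03],0),([.575,.36,.03],0)]: print(inverse_kinematics(p,down(t)))
E
```

```text
B centre [ 0.5777 -0.392 ] yaw -1.6149107677667418 L 0.12823434197908068 W 0.04010772688739699 eye [ 0.5759 -0.436 ] 0.044003290127395386 0.0001890709689441344
A centre [ 0.462 -0.392] yaw -1.5040107760302686 L 0.13024277673864817 W 0.04118094152063565 eye [ 0.4655 -0.4371] 0.04516252351052035 0.00046877516007036516
[ 0.5249 -0.2899  0.2497]
[-0.594   0.7506  1.5614 -0.      0.8296 -0.594 ]
[ 0.5418  0.7382  1.5893 -0.      0.814   0.5418]
```

```bash
cat >> h.py <<'E'
TH=0.052; AX=np.array([np.cos(TH),np.sin(TH)]); N=np.array([-AX[1],AX[0]]); PC=np.array([.577,-.0005])
def post(off): return PC+off*N
def pick(c,yaw,k=-1):
    d=np.array([np.cos(yaw),np.sin(yaw)]); f=np.array(c)-.015*d
    move_pose([f[0],f[1],.13],down(yaw+k*np.pi/2))
    if movel([f[0],f[1],.026],v=.12,until_force=6): print("touched",get_tcp_pos())
    command_gripper(0); g=get_grip_width(); print("grip",g,get_finger_force())
    movel([f[0],f[1],.19],v=.2); return g
def hover(off,k=-1,z=.101,dx=0,dy=0):
    f=post(off)-.060*AX+dx*AX+dy*N
    move_pose([f[0],f[1],.19],down(TH+k*np.pi/2)); movel([f[0],f[1],z],v=.15)
def shot(name):
    T=pose(); im=read_camera("wrist"); cv2.imwrite(f"pics/{name}.png",im[:,:,::-1]); np.save(f"pics/{name}.npy",T); return T
def lower(open_=.4):
    p=np.array(get_tcp_pos()); r=movel([p[0],p[1],.037],v=.06,until_force=5)
    print("down",r,get_tcp_pos(),get_ft_force())
    command_gripper(open_); movel([p[0],p[1],.16],v=.2)
E
python3 - <<'E'
from h import *
pick([.462,-.392],-1.504); hover(-.078); T=shot("h1"); print(get_time(),get_grip_width(),T)
for o in(.078,.026,-.026,-.078): print(proj("wrist",[*post(o),.054],T))
e=post(-.078); print("eye",proj("wrist",[*e,.083],T))
a=cv2.imread("pics/h1.png")[60:260,190:430]; cv2.imwrite("pics/c5.png",cv2.resize(a,None,fx=3,fy=3,interpolation=cv2.INTER_CUBIC))
E
```

```text
grip 0.13674575594260172 29.99879390001297
25.8917 0.13771108763023407 [[ 0.9987  0.0511  0.0006  0.5216]
 [ 0.0511 -0.9987 -0.0001 -0.082 ]
 [ 0.0006  0.0002 -1.      0.1014]
 [ 0.      0.      0.      1.    ]]
[117.8282 148.7765]
[173.0877 144.5566]
[240.2511 141.3192]
[315.6261 140.0115]
eye [315.2065 145.4578]
```

View pics/c5.png

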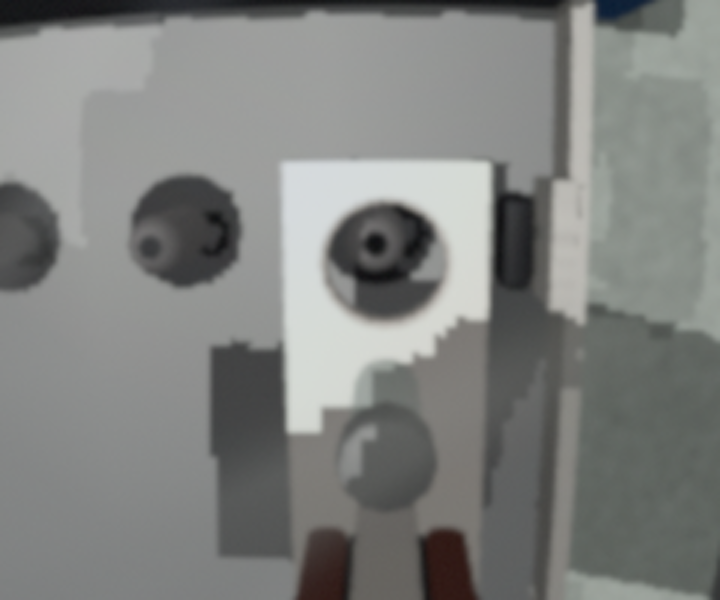

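Post tip at (315,141), with 315.6,140 predicted, so the post model is good. The carrier eye is at (319,147), about 2 mm towards −y, so I shift by that and lower.

```bash
python3 - <<'E'
from h import *
hover(-.078,dx=.0005,dy=.002,z=.095); lower()
print(get_time())
pick([.5777,-.392],-1.615,k=1); hover(-.026,k=1); T=shot("h2"); print(get_grip_width(),T[:3,3])
print(proj("wrist",[*post(-.078),.022],T),proj("wrist",[*post(-.026),.083],T),proj("wrist",[*post(-.026),.054],T))
a=cv2.imread("pics/h2.png")[100:300,200:440]; cv2.imwrite("pics/c6.png",cv2.resize(a,None,fx=3,fy=3,interpolation=cv2.INTER_CUBIC))
E
```

```text
down True [ 0.5213 -0.0794  0.0395] [0.867  1.3224 2.3467]
29.3
grip 0.006214103325498585 0.0
0.003554666073355348 [ 0.519  -0.03    0.1014]
[262.7811 271.915 ] [320.5649 314.7914] [320.3481 292.6863]
```

View pics/c6.png

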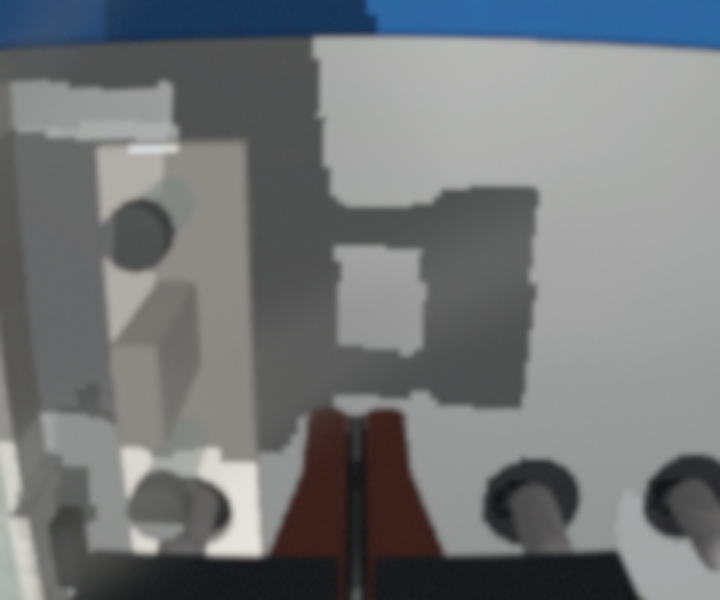

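Carrier A hangs well on its post. The B grip missed, so B was knocked aside. I'll look again at both carrier areas.

```bash
python3 - <<'E'
from h import *
p=get_tcp_pos(); movel([p[0],p[1],.2],v=.25); command_gripper(1.0)
move_pose([.525,-.29,.25],down(-np.pi+.25)); shot("w4")
move_pose([.51,.28,.25],down(0.)); T=shot("w5"); print(get_time(),T[:3,3])
for e in([.4678,.4325],[.5779,.4237]): print(proj("wrist",[*e,.008],T))
a=cv2.imread("pics/w4.png")[20:170,220:420]; b=cv2.imread("pics/w5.png")[20:170,220:420]
cv2.imwrite("pics/c7.png",cv2.resize(np.vstack([a,b]),None,fx=2,fy=2,interpolation=cv2.INTER_CUBIC)) 
cv2.imwrite("pics/c7.png",cv2.resize(np.hstack([a,b]),(800,300),interpolation=cv2.INTER_CUBIC))
E
```

```text
43.2083 [0.5103 0.2795 0.25  ]
[285.7389  52.7237]
[371.6395  60.0395]
```

View pics/c7.png

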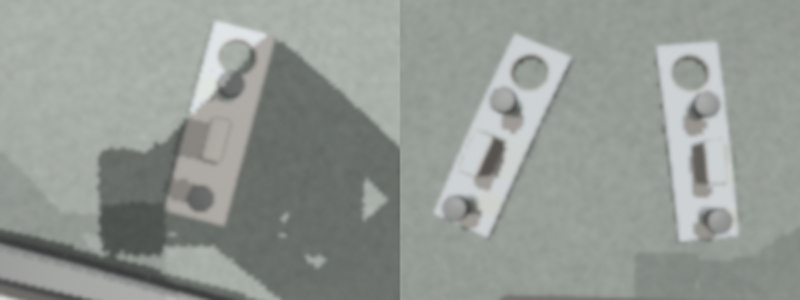

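B has moved to crop-left corners (212,20), (273,37), (225,225), (167,208). C and D are in the right half, with clear corners and eyes.

```bash
python3 - <<'E'
from h import *
for n,f,o,c,e in [("B","w4",0,[(212,20),(273,37),(225,225),(167,208)],(237,55)),("C","w5",400,[(516,35),(573,57),(489,238),(434,212)],(529,71)),("D","w5",400,[(657,45),(717,41),(738,236),(680,242)],(689,71))]:
    T=np.load(f"pics/{f}.npy"); w=lambda p:onz("wrist",(220+(p[0]-o+.5)/2-.5,20+(p[1]+.5)/2-.5),.008,T)[:2]
    c=np.array([w(p) for p in c]); e=w(e); m=c.mean(0); d=(c[0]+c[1]-c[2]-c[3])/2; L=np.linalg.norm(d); d/=L
    y=np.arctan2(d[1],d[0]); fin=m-.015*d
    print(n,"centre",m,"yaw",y,"L",L,"W",np.linalg.norm(c[0]-c[1]),"eye",(e-m)@d,(e-m)@[-d[1],d[0]])
    for k in(-1,1): print(k,inverse_kinematics([*fin,.03],down(y+k*np.pi/2)))
E
```

```text
B centre [ 0.5411 -0.4054] yaw -1.5536564607316126 L 0.12825860660052416 W 0.040516266319444896 eye 0.045432031737576976 -0.000734373811630142
-1 [-0.6431  0.7258  1.6175 -0.      0.7983  2.4814]
1 [-0.6431  0.7258  1.6175 -0.      0.7983 -0.6602]
C centre [0.4478 0.3875] yaw 1.1251125925109322 L 0.12965416923184295 W 0.04001270467340525 eye 0.045435955663330224 0.0016588348297192598
-1 [ 0.6823  0.6352  1.8274 -0.      0.679   1.128 ]
1 [ 0.6823  0.6352  1.8274 -0.      0.679  -2.0136]
D centre [0.5751 0.3839] yaw 1.6923895871590238 L 0.13074650243705668 W 0.03931440002206325 eye 0.04623089915948034 0.0012410804996140436
-1 [ 0.5517  0.7454  1.5731 -0.      0.8231  0.4301]
1 None
```

```bash
cat > go.py <<'E'
from h import *
import sys
for n,c,y,o in [("B",[.5411,-.4054],-1.5537,-.026),("D",[.5751,.3839],1.6924,.026),("C",[.4478,.3875],1.1251,.078)]:
    command_gripper(1.0)
    g=pick(c,y)
    if not .11<g<.17: print("missed",n); sys.exit()
    hover(o,dx=.0005,dy=.002,z=.095); shot("hv"+n)
    p=np.array(get_tcp_pos()); r=movel([p[0],p[1],.037],v=.06,until_force=5)
    print(n,r,get_tcp_pos(),get_ft_force(),get_time())
    if get_tcp_pos()[2]>.043: print("stuck",n); sys.exit()
    command_gripper(.4); movel([p[0],p[1],.16],v=.2)
E
python3 go.py
```

```text
grip 0.1376048310825164 29.981434643268585
B True [ 0.5194 -0.0277  0.0395] [ 0.9372 -0.0144  2.7522] 52.0333
grip 0.13579407519966938 29.998354017734528
D True [0.5166 0.0245 0.0395] [ 0.8581 -0.7694  2.9944] 61.925
grip 0.13464575536173257 29.99702274799347
C True [0.5138 0.0766 0.0395] [0.6309 0.4586 2.609 ] 71.525
```

```bash
python3 - <<'E'
from h import *
f=post(0)-.05*AX; move_pose([f[0],f[1],.22],down(TH-np.pi/2)); T=shot("w6"); print(get_time())
print([proj("wrist",[*post(o),.022],T).round() for o in(.078,.026,-.026,-.078)])
a=cv2.imread("pics/w6.png")[90:280,200:440]; cv2.imwrite("pics/c8.png",cv2.resize(a,None,fx=3,fy=3,interpolation=cv2.INTER_CUBIC))
E
```

```text
73.375
[array([250., 134.]), array([294., 133.]), array([339., 133.]), array([384., 134.])]
```

View pics/c8.png

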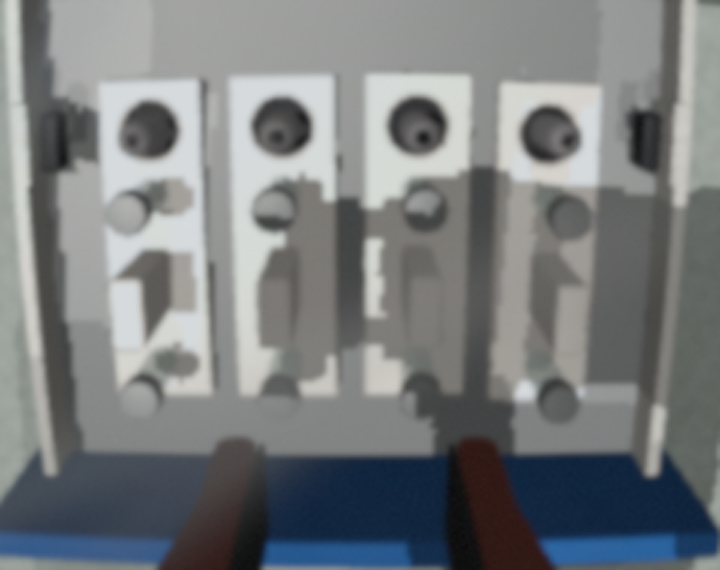

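All four carriers hang flat with the posts inside their eyes, at crop (150,130), (282,126), (418,126) and (552,133). Now push the drawer shut.

```bash
python3 - <<'E'
from h import *
command_gripper(0)
base=np.array([.4316,-.0069])
q=base-.045*AX
move_pose([q[0],q[1],.2],down(TH+np.pi/2)); movel([q[0],q[1],.058],v=.2)
p=base+.165*AX; r=movel([p[0],p[1],.058],v=.09,until_force=20); print(r,get_tcp_pos(),get_ft_force())
p=base+.21*AX
r=movel([p[0],p[1],.058],v=.03,until_force=15); print(r,get_tcp_pos(),get_ft_force())
t=np.array(get_tcp_pos()); print("travel from base",(t[:2]-base)@AX)
b=t[:2]-.05*AX; movel([b[0],b[1],.058],v=.1); movel([b[0],b[1],.3],v=.25)
T=shot("w7"); print(get_time())
cv2.imwrite("pics/side9.png",read_camera("side")[:,:,::-1])
a=cv2.imread("pics/side9.png")[115:325,220:500]; b=cv2.imread("pics/w7.png")
cv2.imwrite("pics/c9.png",np.vstack([cv2.resize(a,(400,300),interpolation=cv2.INTER_CUBIC),cv2.resize(b,(400,250))]))
E
```

```text
False [0.5962 0.0018 0.058 ] [-3.3567 -1.0809 -1.9622]
True [0.6135 0.0027 0.0575] [ 0.7127 -0.7014 -0.0273]
travel from base 0.1821293093367513
82.6417
```

View pics/c9.png

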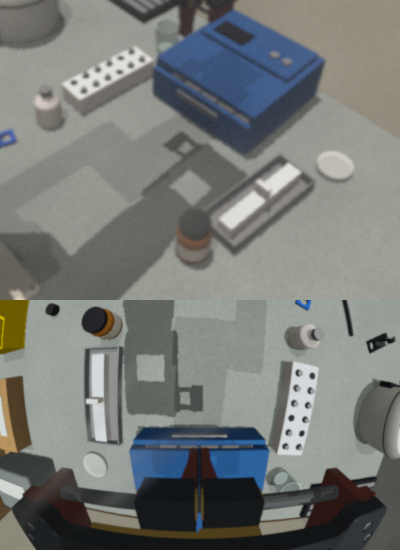

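```bash
python3 - <<'E'
from h import *
t=np.array(get_tcp_pos())[:2]; movel([t[0],t[1],.068],v=.25)
base=np.array([.4316,-.0069]); p=base+.2*AX
r=movel([p[0],p[1],.068],v=.03,until_force=25); t=np.array(get_tcp_pos()); print(r,t,(t[:2]-base)@AX,get_ft_force())
b=t[:2]-.06*AX; movel([b[0],b[1],.068],v=.1); movel([b[0],b[1],.3],v=.25)
T=shot("w8"); im=cv2.imread("pics/w8.png")
for y in(.10,.06,-.06,-.10):   # intensity profile along loader x on both heights
    for z in(.09,.116):
        xs=np.arange(.605,.665,.004); v=[]
        for x in xs:
            q=np.array([x,0])+ (y*N); u=proj("wrist",[*q,z],T); v.append(int(im[int(round(u[1])),int(round(u[0]))].max()))
        print(y,z,v)
print(get_time())
E
```

```text
True [0.6133 0.0027 0.0673] 0.18194870867348958 [-0.2087 -0.6479 -0.725 ]
0.1 0.09 [67, 67, 67, 67, 69, 139, 163, 151, 71, 60, 69, 136, 154, 156, 154, 155]
0.1 0.116 [67, 67, 110, 162, 155, 87, 62, 73, 137, 154, 155, 155, 154, 155, 155, 155]
0.06 0.09 [67, 68, 82, 77, 68, 134, 144, 138, 112, 98, 65, 110, 139, 140, 141, 138]
0.06 0.116 [61, 62, 115, 144, 139, 112, 97, 67, 112, 139, 139, 138, 139, 138, 138, 140]
-0.06 0.09 [79, 82, 82, 81, 82, 131, 135, 131, 115, 99, 79, 108, 129, 131, 131, 131]
-0.06 0.116 [83, 83, 99, 138, 133, 115, 109, 79, 111, 130, 131, 131, 130, 130, 132, 133]
-0.1 0.09 [69, 72, 74, 78, 83, 139, 149, 134, 97, 86, 89, 115, 141, 142, 142, 142]
-0.1 0.116 [74, 78, 120, 151, 143, 101, 95, 94, 136, 145, 146, 146, 145, 147, 148, 147]
87.2833
```

The second push stopped at the same place. The panel's inner edge (x≈0.636) coincides with the housing front (x≈0.637), so the drawer is shut.

```bash
python3 -c "
from station import *
print(job_done(),get_time())"
```

```text
the job is handed in; nothing more can be done
the job is handed in; nothing more can be done
```

I handed the job in at about 87 s. The drawer is shut, all four carriers hang on their posts, the guard lies in the tray, and the white bottle and amber jar are still standing; no verdict came back from the judge.

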